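Bed a rolling pin in its oiling cradle and clamp it endwise

ROBOT

A 6-joint arm with a two-finger parallel gripper is mounted at the origin on a cart in front of the work surface, level with it; the furniture and walls round the work are solid. World frame = base frame: x ahead of the robot, y to its left, z up, the work surface at z = 0. Lengths are in m, angles in rad, forces in N, time in s.
With the tool pointing down it reaches from about 0.25 to 0.775 m from the base axis. Payload 4 kg.
Tool frame: the origin (TCP) lies at the very end of the fingers, on their centre line; the grasp point (between the pads) lies 19 mm behind it; z points along the fingers, y is the line along which they close (so a half turn about z gives the same grasp; the last joint's range is limited). The gripper opens to 85 mm and grips with 20 to 120 N. Pads are 22 mm wide; open, the fingers measure 114 mm over their backs; the gripper's body (76 mm by 85 mm) begins 54 mm behind the grasp point. The pads swing forward as they close: fully open they stand 13 mm farther back than shut.
Start: joints at [1.154, 0.087, 1.371, -0, 1.684, -0.103], TCP at [0.17, 0.523, 0.231] pointing down, gripper open.
Joint ranges: [-3.1, 3.1], [-0.76, 2.03], [0.27, 2.55], [-1.08, 4.22], [0.17, 2.65], [-2.57, 2.57]. Speed limits (rad/s): [2.79, 2.79, 3.14, 3.14, 3.14, 3.14].

INTERFACE

Orientations are given as a unit quaternion [x, y, z, w].
In Python, from bench import telemetry, viewer, arm gives the robot as it stands. The module is installed in compiled form; this text tells all that it offers.
- The arm moves only by the shell command python3 -m handwheel 'ROWS' [FORCE]. ROWS is JSON, a list of rows, each a list of 5 numbers: the finger opening in m, from 0 to 0.0854, then the shift along the tool's x, y, z in m, then the turn about the tool's z in rad. A call has 1 to 20 rows; each row is the pose to reach, as a shift and turn from the pose commanded when the call began, along the tool's axes at that moment; what a row does not reach only later rows make up. A row lasts 1/8 s, in which the tool goes at most 62.5 mm and 10.7 degrees, less where a joint would pass 70% of its speed; a pose out of reach is approached as far as the arm can. A call with a gripper value outside its range is refused whole. The fingers move at their own pace and stop on an object; FORCE is the grip in N (left out, the last holds). Time passes only in rows, so rows that repeat a pose let the fingers close. It gives the time, the measured TCP pose, the force, the opening and the grip force at its end, in the units of the state.
- telemetry.read_state(): the state, without advancing time (a new reading comes with each control period).
- viewer.camera(name): name is "scene" or "top" or "wrist"; returns the picture (420x560x3 uint8, red, green, blue); there is no depth.
- viewer.calibration(name): a dict with "camera_matrix" (3x3 intrinsics, pixels), "k1" (the pictures are not rectified: a ray, as slopes to the right and down, at radius r is drawn at 1 + k1 r^2 times it, then the intrinsics apply), "T" (4x4, takes a point from camera to world coordinates). Camera axes: x right, y down, z forward; pixel columns grow to the right and rows downward; lengths in m; the calibration is good to about 2 mm. A picture is of the moment at which its call begins: read the wrist's pose just before it. calibration takes no time and is no camera call; for the wrist camera it gives the pose at the moment of the call.
- arm.close_job(): hands the job in; it is judged then, once.
The state is a dict: "time_s": time; "joints": joint angles; "dq": joint speeds; "effort": joint torques, N m; "ee_pos": TCP position; "eef_rot": TCP orientation; "contact_force": force on the tool from outside, world axes, zero at the start; "wrist_torque": the same for the moment, N m; "opening": opening from 0.0 (shut) to 1.0 (fully open); "grip_force": force on a finger pad.
Only numpy, scipy, OpenCV 4.12 (cv2) and the standard library are available. Lean on these libraries where they do the work, as an engineer would, in place of code of your own. Each camera call takes 0.05 s, during which the arm holds its last target. There are 200 camera calls.

TASK

Lay the short wooden rolling pin gently into the two V rests of the oiling cradle, between the end stop and the tailstock, and let go so that it beds on both flanks. Then slide the tailstock against it until the pin is pushed up to the end stop and the sprung pad is about three quarters pressed in, but do not ram the pad hard against its end; leave the pin clamped, take the hand away, and leave the other things on the worktop where they are.

Things in the scene. Friction and masses are not known exactly. Their poses are not given: they have to be found in the camera images.
- rolling_pin: Short plain wooden rolling pin lying on the worktop: barrel 44 mm in diameter and 132 mm long, a stub 24 mm in diameter and 18 mm long at each end, 168 mm overall, about 0.15 kg, the same both ways round. Origin at its centre; x is its long axis. It rolls easily.
- cradle: Wooden oiling cradle fixed to the worktop, place and turn differ each time. Base 298 x 100 x 14 mm, from x = -158 to +140 mm. Origin on its underside; x along the groove from tailstock to end stop, z up. Two V rests (14 mm thick along x, 92 mm wide, 64 mm high, 90 degree V, mouth 65 mm wide) stand at x = -32 and +32 mm, 50 mm free between them for the fingers.
- groove_mid (a point): Point on the cradle midway between the rests, 62 mm above its underside: the bedded pin's axis passes through it along the cradle's x. The steel end stop (44 mm wide, top 78 mm above the underside) stands across the groove, its face anywhere from 88 to 112 mm along x from here; not measured: see or feel it. Pressing it in with over 20 N, or letting it fall in over 3 mm, marks the pin.
- tailstock (a joint): How far the tailstock has slid towards the end stop (m): 0 at the rear, at most 0.066, starts between 0 and 0.01. Wooden carriage, 26 mm along x, 56 mm wide, top 80 mm above the cradle's underside; front face at cradle x = -114 mm + this value. Slides with about 9 N of friction and stays where it is left.
- tail_post (a point): Top end of the tailstock's upright steel post, on its axis at cradle x = -127 mm + joint value, 118 mm above the cradle's underside; post 16 mm in diameter, 38 mm tall, on top of the carriage: push it from behind or grip it.
- tail_pad: Round sprung rubber pad, 20 mm in diameter, on the groove's axis in the tailstock's front face. Origin in the middle of its front. Unpressed it stands 8 mm out; it presses in 5 mm against 1.5 N per mm (5.6 N three quarters in, 7.5 N fully in), then is hard against its end; over 12 N bruises the pin. It moves the bedded pin along the V with 1 to 3 N of friction.
- mill: bystander: glass and steel salt mill, 44 mm wide, 90 mm high, origin under its centre
- mug: bystander: blue cup, 58 x 82 mm, 49 mm high, origin under its centre
- ramekin: bystander: white ramekin, 73 mm wide, 41 mm high, origin under its centre
- garlic: bystander: garlic bulb, 60 mm, origin under its centre
- oil_short: bystander: squat tan bottle, 72 mm wide, 164 mm high, origin under its centre

How it is judged:
By the outcome, as a careful person would: the job done as asked, in the order asked, and still so for the second after the job is handed in, with the robot touching nothing.
It also fails if it takes over 61 s, if anything falls off the work surface, if the arm or the gripper's body presses on something with over 40 N, if the wrist force passes 120 N, or if a joint passes its speed limit or range.

## Working session

There is one attempt and no reset: what is moved stays moved. The work goes in short steps, Python scripts to look and compute and a shell command to move; the robot and the scene stay as the last step left them, time stands still between calls to the robot, and variables do not carry over. Pictures are saved under pics/ and viewed, at most 10 in all, crops included, and the job is handed in when it is done.

```bash
mkdir -p pics
cat > h.py <<'E'
import numpy as np, cv2, json
from bench import telemetry, viewer, arm
def cal(n):
    c=viewer.calibration(n); return np.array(c["camera_matrix"]),c["k1"],np.array(c["T"])
def ray(c,uv):
    K,k1,T=c; d=np.array([(uv[0]-K[0,2])/K[0,0],(uv[1]-K[1,2])/K[1,1]]); s=d.copy()
    for _ in range(30): s=d/(1+k1*(s@s))
    v=T[:3,:3]@np.array([s[0],s[1],1]); return T[:3,3],v/np.linalg.norm(v)
def plane(c,uv,z):
    o,v=ray(c,uv); return o+v*(z-o[2])/v[2]
def tri(c1,u1,c2,u2):
    o1,v1=ray(c1,u1);o2,v2=ray(c2,u2)
    s=np.linalg.lstsq(np.stack([v1,-v2],1),o2-o1,rcond=None)[0]
    a=o1+s[0]*v1;b=o2+s[1]*v2; return (a+b)/2,np.linalg.norm(a-b)
def proj(c,p):
    K,k1,T=c; q=T[:3,:3].T@(np.array(p)-T[:3,3]); s=q[:2]/q[2]; s=s*(1+k1*(s@s)); return K[:2,:2]@s+K[:2,2]
def snap(n,f):
    c=cal(n); im=viewer.camera(n); cv2.imwrite('pics/'+f+'.png',cv2.cvtColor(np.asarray(im),cv2.COLOR_RGB2BGR)); np.savez('pics/'+f+'.npz',K=c[0],k1=c[1],T=c[2]); return im,c
def load(f):
    d=np.load('pics/'+f+'.npz'); return (d['K'],float(d['k1']),d['T'])
E
python3 - <<'E'
from h import *
np.set_printoptions(precision=4,suppress=True)
for n in("scene","top"):
    im,c=snap(n,n+'0'); print(n,c[0][0,0],c[1],c[2][:3,3],c[2][:3,2])
im,c=snap("wrist","wrist0");print(c[2]); s=telemetry.read_state();print(s)
E
```

```text
scene 418.64464954697536 0.004452651862183392 [-0.2414 -0.6433  0.597 ] [ 0.7311  0.5323 -0.4269]
top 544.9739438334053 -0.20005570367824177 [ 0.3373 -0.0354  1.7043] [ 0.1467  0.0039 -0.9892]
[[ 0.3094  0.9191  0.244   0.1066]
 [ 0.9509 -0.2984 -0.0819  0.5439]
 [-0.0024  0.2574 -0.9663  0.3723]
 [ 0.      0.      0.      1.    ]]
{'time_s': 0.15, 'joints': array([ 1.1539,  0.0878,  1.3719,  0.    ,  1.6836, -0.1031]), 'dq': array([-0.0015, -0.0003, -0.004 , -0.0009, -0.0007,  0.0007]), 'effort': array([  0.0022, -35.2374, -31.368 ,  -0.0001,   0.008 ,   0.    ]), 'ee_pos': array([0.1696, 0.5228, 0.2304]), 'eef_rot': array([ 0.1563,  0.9877, -0.0008, -0.0002]), 'contact_force': array([0.3552, 0.1754, 1.4853]), 'wrist_torque': array([-0.0125,  0.0002, -0.0049]), 'grip_force': 0.0, 'opening': 1.0033926982511612}
```

View pics/top0.png

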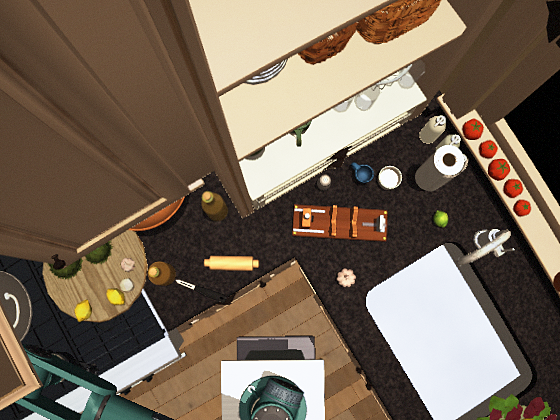

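View pics/scene0.png

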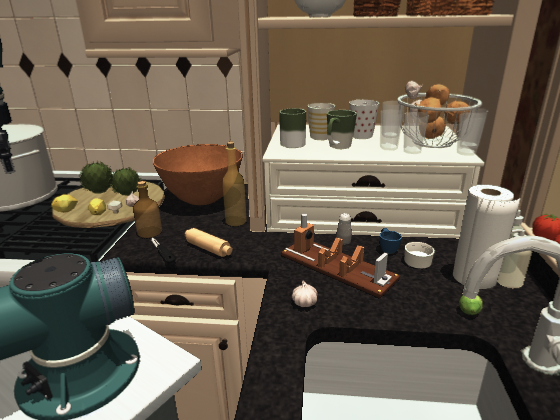

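The top view shows the pin at about (231,263), and the cradle spanning (293–386, 205–240) with its tailstock on the left at (308,216) and its end stop on the right at (381,222). The scene view shows the pin at (208,242) and the cradle at (340,260).

Run:
```python
from h import *
np.set_printoptions(precision=4,suppress=True)
ct=load('top0');cs=load('scene0')
def pinmask(f,box):
    im=cv2.imread(f'pics/{f}.png');h=cv2.cvtColor(im,cv2.COLOR_BGR2HSV)
    m=cv2.inRange(h,(10,60,120),(30,255,255));r=np.zeros_like(m);x0,y0,x1,y1=box;r[y0:y1,x0:x1]=m[y0:y1,x0:x1];
    c=max(cv2.findContours(r,0,2)[0],key=cv2.contourArea);return c,cv2.minAreaRect(c)
a,ra=pinmask('top0',(195,250,265,278));b,rb=pinmask('scene0',(175,220,240,262));print(ra,rb)
p,e=tri(ct,ra[0],cs,rb[0]);print('pin',p,e,plane(ct,ra[0],.022))
bx=cv2.boxPoints(ra);print([plane(ct,q,.022)[:2] for q in bx])
for n,u in dict(mid=(340,222),tail=(308,216),stop=(381,222),c1=(293,205),c2=(386,208),c3=(385,241),c4=(292,236),mill=(324,181),mug=(363,173),ram=(390,177),garlic=(346,278),tallb=(210,205),shortb=(160,273)).items(): print(n,plane(ct,u,.014))
t=cv2.imread('pics/top0.png')[170:300,190:410];cv2.imwrite('pics/topc.png',cv2.resize(t,None,fx=3.6,fy=3.6,interpolation=2))
```

```text
((231.0, 263.0), (14.0, 54.0), 90.0) ((208.29025268554688, 239.90708923339844), (48.70502853393555, 15.193382263183594), 27.255327224731445)
pin [0.4515 0.1165 0.0291] 0.0013689338798043512 [0.4515 0.1176 0.022 ]
[array([0.4743, 0.2017]), array([0.472 , 0.0338]), array([0.4287, 0.0342]), array([0.4308, 0.2017])]
mid [ 0.5753 -0.2243  0.014 ]
tail [ 0.596  -0.1241  0.014 ]
stop [ 0.5732 -0.3543  0.014 ]
c1 [ 0.6317 -0.0777  0.014 ]
c2 [ 0.6177 -0.3723  0.014 ]
c3 [ 0.5128 -0.3646  0.014 ]
c4 [ 0.5336 -0.0727  0.014 ]
mill [ 0.7075 -0.1777  0.014 ]
mug [ 0.7321 -0.3034  0.014 ]
ram [ 0.718  -0.3902  0.014 ]
garlic [ 0.3997 -0.2378  0.014 ]
tallb [0.6361 0.1844 0.014 ]
shortb [0.423 0.342 0.014]
```

View pics/topc.png

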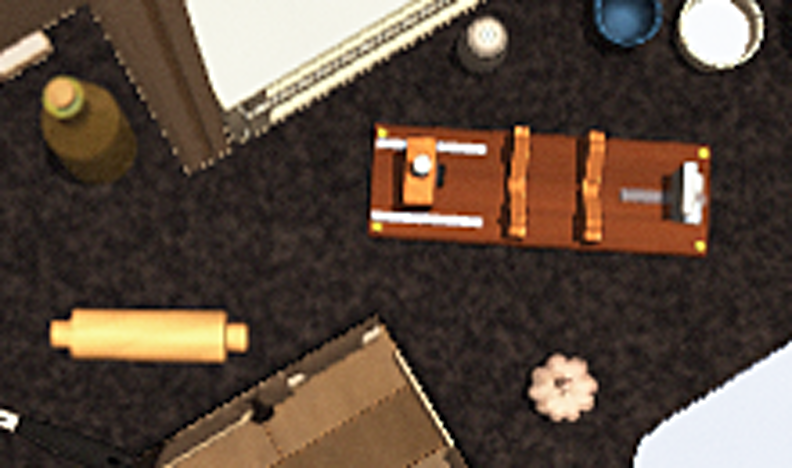

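View pics/wrist0.png

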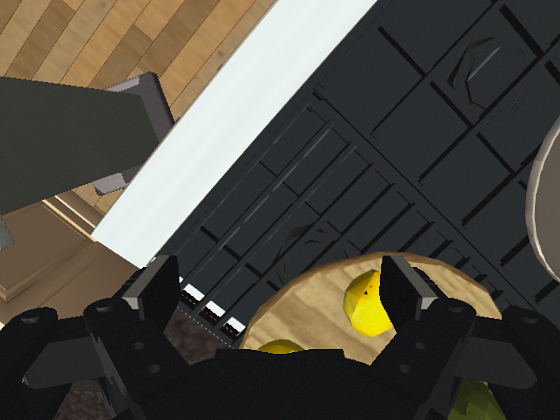

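The enlarged top view shows the tailstock on the left, with its post at about (422,163), the rests at x≈517 and 593, and the stop at (690,190). The wrist view shows only the stove and no target. I'll move above the pin, with the tool's y axis across it.

```bash
python3 -m handwheel '[[0.085,-0.044,-0.033,0,0.14],[0.085,-0.088,-0.066,0,0.28],[0.085,-0.131,-0.099,0,0.42],[0.085,-0.175,-0.132,0,0.56],[0.085,-0.218,-0.166,0,0.70],[0.085,-0.262,-0.2,0,0.84],[0.085,-0.305,-0.232,0,0.98],[0.085,-0.35,-0.265,0,1.12],[0.085,-0.393,-0.298,0,1.257],[0.085,-0.393,-0.298,0,1.257],[0.085,-0.393,-0.298,0,1.257]]' 30
python3 - <<'E'
from h import *
np.set_printoptions(precision=4,suppress=True)
im,c=snap('wrist','w1');print(c[2]);s=telemetry.read_state();print(s['ee_pos'],s['eef_rot'],s['joints'])
E
```

```text
time_s: 1.52
ee_pos: [0.4513, 0.1185, 0.2309]
eef_rot: [0.707, 0.707, -0.0, -0.001]
contact_force: [0.0, 0.5, -0.0]
opening: 1.001
grip_force: 0.0
[[ 1.     -0.0002 -0.0016  0.4502]
 [-0.0006 -0.9663 -0.2575  0.1844]
 [-0.0015  0.2575 -0.9663  0.373 ]
 [ 0.      0.      0.      1.    ]]
[0.4511 0.119  0.2311] [ 0.7066  0.7076 -0.0001 -0.0004] [ 0.136  -0.0998  1.5572  0.0006  1.6849  0.1347]
```

View pics/w1.png

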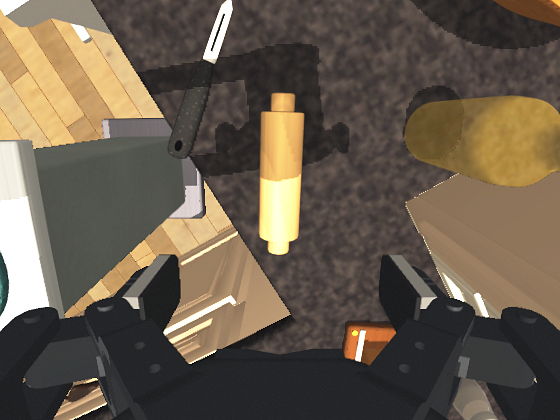

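The wrist view shows the pin with its stub ends at about (283,93) and (278,254) and barrel edges at columns ~260–303. I'll measure it by mask and check its height against the top view.

Run:
```python
from h import *
np.set_printoptions(precision=4,suppress=True)
im=cv2.imread('pics/w1.png');h=cv2.cvtColor(im,cv2.COLOR_BGR2HSV);c=load('w1');ct=load('top0')
m=cv2.inRange(h,(8,70,90),(35,255,255));r=np.zeros_like(m);r[85:262,245:320]=m[85:262,245:320]
k=max(cv2.findContours(r,0,1)[0],key=cv2.contourArea)
(u,v),wh,a=cv2.minAreaRect(k);print(u,v,wh,a)
pts=k[:,0].astype(float)
def row(lo,hi):
    ys,xs=np.nonzero(r[lo:hi]);return xs.min(),xs.max()
for y in (120,150,180,210,230):
    xs=np.nonzero(r[y])[0]; P=[plane(c,(x,y),.022) for x in (xs.min()-.5,xs.max()+.5)]; print(y,xs.min(),xs.max(),(P[0]+P[1])/2,P[1][0]-P[0][0])
top=pts[pts[:,1]<=pts[:,1].min()+1].mean(0);bot=pts[pts[:,1]>=pts[:,1].max()-1].mean(0)
A,B=plane(c,top,.022),plane(c,bot,.022);print(top,bot,A,B,(A+B)/2,np.linalg.norm(A-B))
print('tri',tri(ct,(231.3,263.3),c,proj(c,(A+B)/2)))
```

```text
279.8188781738281 173.16604614257812 (43.00285339355469, 162.1077117919922) 2.4895529747009277
120 261 303 [0.4524 0.1803 0.022 ] 0.04360246067353135
150 260 302 [0.4514 0.15   0.022 ] 0.04450020600781013
180 259 301 [0.4504 0.1184 0.022 ] 0.045479797252022
210 259 299 [0.4493 0.0855 0.022 ] 0.044382891832280724
230 258 298 [0.4482 0.0626 0.022 ] 0.045114527610676136
[282.      92.8571] [278.5    253.6875] [0.4524 0.2067 0.022 ] [0.4487 0.0345 0.022 ] [0.4505 0.1206 0.022 ] 0.17221581173972322
tri (array([0.451 , 0.118 , 0.0084]), np.float64(0.0009295401763183158))
```

The pin is centred at about (0.450, 0.119) with its axis along +y, turned 0.033 rad. Its width of 44.5 mm fits z = 22 mm. Next I'll measure the cradle from a few wrist positions while the hand is empty.

```bash
S='from h import *;import sys
im,c=snap("wrist",sys.argv[1]);print(telemetry.read_state()["ee_pos"],c[2][:3,3])'
python3 -m handwheel '[[0.085,-0.045,0.025,-0.015,0],[0.085,-0.09,0.05,-0.03,0],[0.085,-0.135,0.075,-0.045,0],[0.085,-0.18,0.1,-0.06,0],[0.085,-0.218,0.124,-0.06,0],[0.085,-0.218,0.124,-0.06,0],[0.085,-0.218,0.124,-0.06,0]]' | head -3; python3 -c "$S" a1
python3 -m handwheel '[[0.085,-0.05,0,0,0],[0.085,-0.1,0,0,0],[0.085,-0.1,0,0,0],[0.085,-0.1,0,0,0]]' | head -3; python3 -c "$S" a2
python3 -m handwheel '[[0.085,-0.05,0,0,0],[0.085,-0.1,0,0,0],[0.085,-0.1,0,0,0],[0.085,-0.1,0,0,0]]' | head -3; python3 -c "$S" a3
python3 - <<'E'
import cv2,numpy as np
a=[cv2.imread(f'pics/a{i}.png')[:300,120:440] for i in(1,2,3)]
cv2.imwrite('pics/a.png',np.hstack([cv2.resize(x,(266,250)) for x in a]))
cv2.imwrite('pics/aa.png',np.hstack([a[0],a[2]]));
E
```

```text
time_s: 2.45
ee_pos: [0.5753, -0.0979, 0.291]
eef_rot: [0.706, 0.708, 0.0, -0.001]
[ 0.57522647 -0.09766466  0.29140736] [ 0.57412545 -0.03206291  0.43316338]
time_s: 3.0
ee_pos: [0.5755, -0.198, 0.2917]
eef_rot: [0.707, 0.708, 0.0, -0.0]
[ 0.5755925  -0.19772547  0.29183251] [ 0.57412447 -0.13215117  0.43377994]
time_s: 3.55
ee_pos: [0.5759, -0.2979, 0.2915]
eef_rot: [0.706, 0.708, 0.0, -0.0]
[ 0.57603587 -0.29767434  0.29178808] [ 0.5746154  -0.23214072  0.43360822]
```

View pics/aa.png

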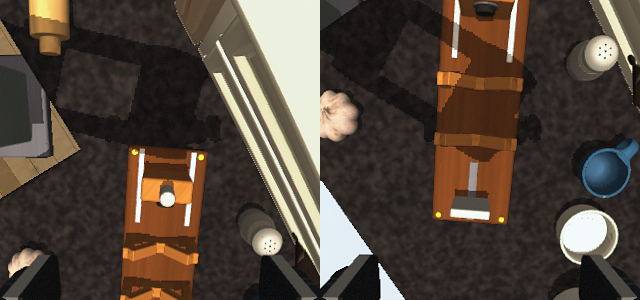

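The composite shows yellow corner studs: in a1 (add 120 to the columns) near (134,152) and (201,157), and in a3 near (438,215) and (502,219) of the composite. It also shows the post's white top at (167,199), the rests as orange bars, and the stop's white top at (470,214). I'll locate these in all the views and triangulate.

```bash
python3 - <<'E'
from h import *
np.set_printoptions(precision=4,suppress=True)
Y={}
for f in('a1','a2','a3','top0','scene0'):
    im=cv2.imread(f'pics/{f}.png');h=cv2.cvtColor(im,cv2.COLOR_BGR2HSV);c=load(f)
    m=cv2.inRange(h,(22,150,140),(34,255,255))
    n,_,st,ce=cv2.connectedComponentsWithStats(m)
    for i in range(1,n):
        if 2<=st[i,4]<80:
            P=plane(c,ce[i],.014)
            if .5<P[0]<.66 and -.4<P[1]<-.04: print(f,'yel',ce[i],st[i,4],P)
    m=cv2.inRange(h,(0,0,150),(180,60,255))
    n,_,st,ce=cv2.connectedComponentsWithStats(m)
    for i in range(1,n):
        if st[i,4]>8:
            P=plane(c,ce[i],.1)
            if .5<P[0]<.66 and -.4<P[1]<-.04 and st[i,3]<100: print(f,'wht',ce[i],st[i],P)
E
python3 - <<'E'
import cv2,numpy as np
a=cv2.imread('pics/a2.png')[60:330,230:350]; b=cv2.imread('pics/a3.png')[110:250,220:340]
a=cv2.resize(a,None,fx=2.2,fy=2.2,interpolation=2);b=cv2.resize(b,None,fx=4.2,fy=4.2,interpolation=2)
o=np.zeros((600,800,3),'u1');o[:a.shape[0],:a.shape[1]]=a;o[:b.shape[0],280:280+b.shape[1]]=b;cv2.imwrite('pics/ab.png',o)
E
```

```text
a1 yel [254.2593 151.8519] 27 [ 0.5427 -0.0753  0.014 ]
a1 yel [320.6333 156.6333] 30 [ 0.625 -0.081  0.014]
a1 yel [243.  345.5] 16 [ 0.5209 -0.3566  0.014 ]
a1 yel [298.6923 349.    ] 13 [ 0.6026 -0.3624  0.014 ]
a1 wht [259.3435 184.6953] [255 149  10  74 361] [ 0.5537 -0.0993  0.1   ]
a1 wht [312.4314 165.8301] [309 152   8  31 153] [ 0.6067 -0.0801  0.1   ]
a1 wht [287.0393 198.9831] [280 192  15  15 178] [ 0.5817 -0.1141  0.1   ]
a1 wht [307.2321 214.4375] [304 203   8  23 112] [ 0.6027 -0.1305  0.1   ]
a2 yel [252.697   65.9091] 33 [ 0.5429 -0.0748  0.014 ]
a2 yel [240.8095 283.8571] 21 [ 0.5212 -0.3564  0.014 ]
a2 yel [300. 288.] 21 [ 0.603  -0.3626  0.014 ]
a2 wht [257.8769 102.3385] [254  62  10  82 325] [ 0.5537 -0.1195  0.1   ]
a2 wht [314.6875  75.425 ] [312  67   6  20  80] [ 0.6073 -0.095   0.1   ]
a2 wht [287.9496  89.4958] [282  84  13  12 119] [ 0.5823 -0.1078  0.1   ]
a2 wht [309.5359 128.3039] [305 108   9  41 181] [ 0.6035 -0.1438  0.1   ]
a2 wht [270.4794 294.5693] [253 290  36  10 267] [ 0.5645 -0.3235  0.1   ]
a3 yel [238.04 214.4 ] 25 [ 0.5211 -0.3562  0.014 
[... 716 characters left out ...]
]
top0 wht [306.8095 215.1429] [305 213   5   5  21] [ 0.5854 -0.1161  0.1   ]
top0 wht [381.9639 223.2771] [380 215   6  17  83] [ 0.5573 -0.3409  0.1   ]
top0 wht [367.64 223.88] [363 223  10   3  25] [ 0.5562 -0.2975  0.1   ]
top0 wht [308.4268 230.3659] [293 229  31   4  82] [ 0.5397 -0.1199  0.1   ]
scene0 wht [323.3979 223.0105] [307 220  32   8 191] [ 0.5972 -0.1627  0.1   ]
scene0 wht [279.1667 228.9872] [267 226  28   6  78] [ 0.5065 -0.0874  0.1   ]
scene0 wht [325.3548 230.7581] [314 229  23   5  62] [ 0.5636 -0.1882  0.1   ]
scene0 wht [364.9625 232.0625] [352 231  29   3  80] [ 0.6125 -0.2723  0.1   ]
scene0 wht [381.3158 256.6842] [376 253  11   8  38] [ 0.5285 -0.3521  0.1   ]
```

View pics/ab.png

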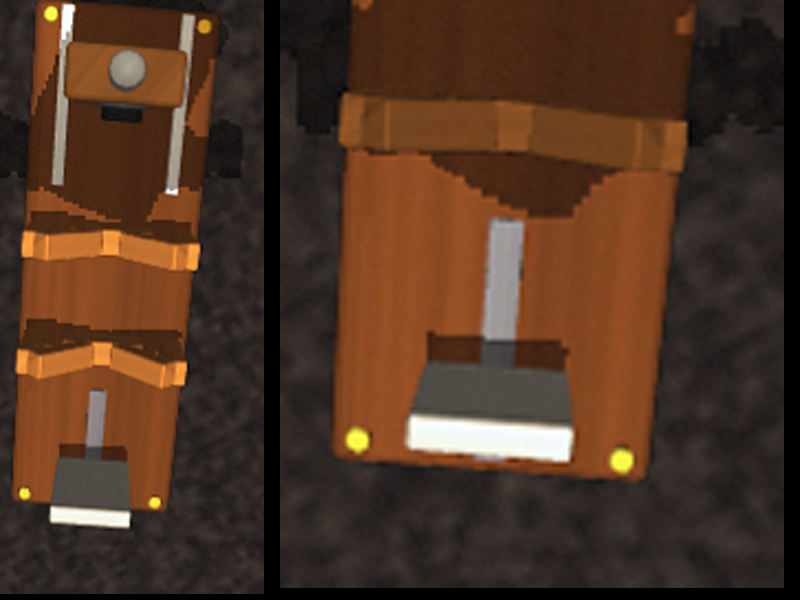

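The crop shows the studs, the carriage with its black pad, both rests, and the stop. The top edge of the stop's face is at crop (410,415)–(573,428), and the rest strip mids are at (343,121) and (663,147). The studs agree to within 0.5 mm across three views, which confirms their height of 14 mm.

Run:
```python
from h import *
np.set_printoptions(precision=4,suppress=True)
u=np.array([-.0219,-.2815]);u/=np.linalg.norm(u);n=np.array([-u[1],u[0]]);O=np.array([.57295,-.21875])+.009*u
print('u',u,'yaw',np.degrees(np.arctan2(u[1],u[0])),'O',O)
C=lambda P:np.array([(P[:2]-O)@u,(P[:2]-O)@n,P[2]])*1e3
a1,a2,a3=map(load,('a1','a2','a3'))
g3=lambda X,Y:(220+(X-280)/4.2,110+Y/4.2); g2=lambda X,Y:(230+X/2.2,60+Y/2.2)
for A,B in (((254.26,151.85),(252.7,65.9)),):print('stud z',C(tri(a1,A,a2,B)[0]))
for A,B in (((240.8,283.86),(238.04,214.4)),((300,288),(300.8,219.2))):print('stud',C(tri(a2,A,a3,B)[0]))
p,e=tri(a1,(287.04,198.98),a2,(287.95,89.5));print('post',p,e,C(p),C(plane(a1,(287.04,198.98),.118)),C(plane(a2,(287.95,89.5),.118)))
for q in ((410,415),(573,428)):print('stop a3',C(plane(a3,g3(*q),.078)))
for q in ((51,506),(131,512)):print('stop a2',C(plane(a2,g2(*q),.078)))
for q,r in (((410,415),(51,506)),((573,428),(131,512))):print('stop tri',C(tri(a3,g3(*q),a2,g2(*r))[0]))
for q in ((343,95),(343,148),(686,122),(686,171)):print('rest+ a3',C(plane(a3,g3(*q),.064)))
for q in ((35,232),(35,258),(192,243),(192,270)):print('rest- a2',C(plane(a2,g2(*q),.064)))
for q,r in (((343,121),(28,362)),((663,147),(180,373))):print('rest+ tri',C(tri(a3,g3(*q),a2,g2(*r))[0]))
```

```text
u [-0.0776 -0.997 ] yaw -94.44850881244784 O [ 0.5723 -0.2277]
stud z [-149.9075  -41.0725   15.895 ]
stud [131.8941 -40.9305  14.6011]
stud [132.232   41.0378  13.7371]
post [ 0.5815 -0.1092  0.1198] 0.0005481398039107831 [-118.8614    0.0732  119.8263] [-118.3981   -0.1239  118.    ] [-119.0181    0.3809  118.    ]
stop a3 [105.0795 -20.5394  78.    ]
stop a3 [105.2503  22.1597  78.    ]
stop a2 [104.3443 -20.6292  78.    ]
stop a2 [104.5386  22.3342  78.    ]
stop tri [105.835  -20.7275  75.3416]
stop tri [105.9517  22.4133  75.5   ]
rest+ a3 [ 25.334  -43.5528  64.    ]
rest+ a3 [ 38.817  -42.9056  64.    ]
rest+ a3 [25.2511 44.8875 64.    ]
rest+ a3 [37.7542 46.2024 64.    ]
rest- a2 [-39.618  -38.0655  64.    ]
rest- a2 [-26.4252 -37.3496  64.    ]
rest- a2 [-40.2674  40.9848  64.    ]
rest- a2 [-26.5172  42.4535  64.    ]
rest+ tri [ 32.0857 -41.4483  56.4849]
rest+ tri [32.8029 42.1435 52.6166]
```

```bash
cat >> h.py <<'E'
def delta(target,ang=None):
    s=telemetry.read_state();p=np.array(s['ee_pos']);q=np.array(s['eef_rot'])
    from scipy.spatial.transform import Rotation as R
    M=R.from_quat(q).as_matrix();d=M.T@(np.array(target)-p);a=np.degrees(np.arctan2(M[1,0],M[0,0]))
    print('tool delta',np.round(d,4),'ang now %.2f'%a,'turn %.4f'%(0 if ang is None else np.radians(a-ang)),'grip',round(s['grip_force'],1),'op',round(s['opening']*.0854,4),'F',np.round(s['contact_force'],1),'t',round(s['time_s'],2))
O=np.array([.5723,-.2277]);U=np.array([-.0776,-.9970]);N=np.array([.9970,-.0776])
def cr(x,y,z): return np.r_[O+x*U+y*N,z]
E
python3 -c "
from h import *
delta((.4503,.119,.18),88.1); delta((.4503,.119,.002),88.1)"
```

```text
tool delta [ 0.4169 -0.1248  0.1119] ang now 90.13 turn 0.0355 grip 0.0 op 0.0849 F [-0.3 -0.4  0.7] t 3.6
tool delta [ 0.4168 -0.125   0.2899] ang now 90.13 turn 0.0355 grip 0.0 op 0.0849 F [-0.3 -0.4  0.7] t 3.6
```

```bash
python3 -m handwheel '[[0.085,0.055,-0.016,0,0.005],[0.085,0.11,-0.033,0,0.01],[0.085,0.165,-0.05,0.01,0.02],[0.085,0.22,-0.066,0.03,0.03],[0.085,0.275,-0.082,0.05,0.036],[0.085,0.33,-0.1,0.07,0.036],[0.085,0.38,-0.115,0.09,0.036],[0.085,0.417,-0.125,0.112,0.036],[0.085,0.417,-0.125,0.14,0.036],[0.085,0.417,-0.125,0.16,0.036],[0.085,0.417,-0.125,0.2,0.036],[0.085,0.417,-0.125,0.2,0.036]]' 30 | head -3; python3 -c "
from h import *
delta((.4503,.119,.002),88.1)"
```

```text
time_s: 5.1
ee_pos: [0.4472, 0.1183, 0.0887]
eef_rot: [0.719, 0.695, -0.003, -0.002]
tool delta [0.0009 0.0037 0.0866] ang now 88.08 turn -0.0004 grip 0.0 op 0.0849 F [-0.8  0.7  0.3] t 5.1
```

```bash
python3 -m handwheel '[[0.085,0,0.001,0.03,0],[0.085,0,0.001,0.055,0],[0.085,0,0.001,0.055,0]]' | head -3; python3 -c "
from h import *
delta((.4503,.119,.002),88.1)"
```

```text
time_s: 5.48
ee_pos: [0.4506, 0.1179, 0.0363]
eef_rot: [0.719, 0.695, -0.001, -0.001]
tool delta [ 0.0011 -0.0003  0.0343] ang now 88.00 turn -0.0018 grip 0.0 op 0.0849 F [ 0.8  0.2 -0.8] t 5.47
```

```bash
python3 -m handwheel '[[0.085,0.001,0,0.02,0],[0.085,0.001,0,0.034,0],[0.085,0.001,0,0.034,0],[0.044,0.001,0,0.034,0],[0.036,0.001,0,0.034,0],[0.036,0.001,0,0.034,0],[0.036,0.001,0,0.034,0],[0.036,0.001,0,0.034,0]]' 30; python3 -c "
from h import *
delta((.4503,.119,.002),88.1)"
```

```text
time_s: 6.48
ee_pos: [0.4524, 0.1185, 0.0032]
eef_rot: [0.72, 0.694, 0.001, 0.0]
contact_force: [-0.4, 0.8, 5.2]
opening: 0.51
grip_force: 30.9
tool delta [ 0.0005 -0.0021  0.0012] ang now 87.94 turn -0.0028 grip 30.9 op 0.0435 F [-0.4  0.8  5.2] t 6.47
```

```bash
python3 -m handwheel '[[0.036,0,0,-0.02,0],[0.036,0,0,-0.06,0],[0.036,0,0,-0.11,0],[0.036,0,0,-0.16,0],[0.036,0,0,-0.16,0],[0.036,0,0,-0.16,0]]' 40; python3 -c "
from h import *
im,c=snap('wrist','g1')
delta(cr(.003,0,.16),85.55)"
```

```text
time_s: 7.22
ee_pos: [0.4509, 0.1183, 0.161]
eef_rot: [0.72, 0.694, -0.001, -0.001]
contact_force: [-0.6, -0.2, -2.0]
opening: 0.5
grip_force: 41.1
tool delta [-3.443e-01  1.342e-01 -2.000e-04] ang now 87.93 turn 0.0416 grip 41.1 op 0.043 F [ 0.3 -0.7 -2.7] t 7.28
```

View pics/g1.png

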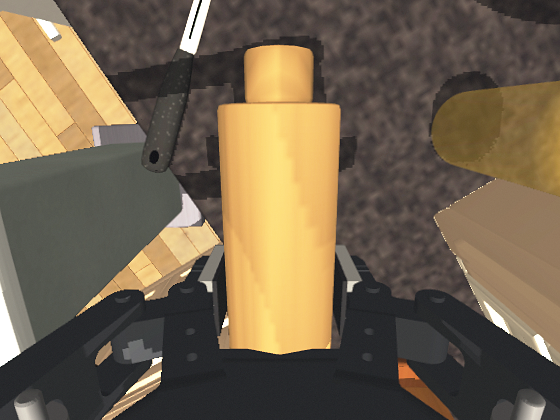

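The pin is held straight. The barrel end edge is at row 103 (columns 218–340), and the stub end is at row 44 (columns 244–312). I'll check its offset along the tool and its height in the grip.

Run:
```python
from h import *
np.set_printoptions(precision=4,suppress=True)
c=load('g1');s=telemetry.read_state();p=np.array(s['ee_pos']);a=np.radians(87.93);tx=np.array([np.cos(a),np.sin(a)])
im=cv2.imread('pics/g1.png');h=cv2.cvtColor(im,cv2.COLOR_BGR2HSV);m=cv2.inRange(h,(8,60,90),(30,255,255))
K,k1,T=c
for y in (60,80,95,110,130,160,190,220):
    r=m[y,180:380]; xs=np.nonzero(r)[0]+180; w=.024 if y<100 else .044
    # tangent rays: half angle -> distance to axis, in the ray plane
    o,v1=ray(c,(xs.min()-.5,y));o,v2=ray(c,(xs.max()+.5,y));ang=np.arccos(v1@v2)/2
    mid=(v1+v2)/np.linalg.norm(v1+v2)
    # slanted plane: perp direction component along axis
    t3=np.array([tx[0],tx[1],0]);sp=np.sqrt(1-(mid@t3)**2)
    # distance along mid s.t. perpendicular dist in cross-section = R/sin(half angle in cross section)
    al=np.arctan(np.tan(ang)/sp);D=(w/2)/np.sin(al)/sp
    P=o+mid*D;print(y,xs.min(),xs.max(),'along %.4f'%((P[:2]-p[:2])@tx),'lat %.4f'%((P[:2]-p[:2])@[tx[1],-tx[0]]),'z-TCP %.4f'%(P[2]-p[2]))
for uv in ((278,103),(278,44)):
    for zz in (.041,.031,.021): print(uv,zz,'along %.4f'%((plane(c,uv,p[2]+zz)[:2]-p[:2])@tx))
```

```text
60 244 313 along 0.0847 lat -0.0010 z-TCP 0.0192
80 244 312 along 0.0782 lat -0.0012 z-TCP 0.0189
95 245 312 along 0.0731 lat -0.0010 z-TCP 0.0182
110 217 340 along 0.0680 lat -0.0010 z-TCP 0.0175
130 184 340 along 0.0621 lat -0.0054 z-TCP 0.0443
160 220 338 along 0.0498 lat -0.0009 z-TCP 0.0167
190 221 337 along 0.0385 lat -0.0009 z-TCP 0.0173
220 205 336 along 0.0316 lat -0.0036 z-TCP 0.0337
(278, 103) 0.041 along 0.0696
(278, 103) 0.031 along 0.0699
(278, 103) 0.021 along 0.0703
(278, 44) 0.041 along 0.0857
(278, 44) 0.031 along 0.0876
(278, 44) 0.021 along 0.0896
```

```bash
python3 -m handwheel '[[0.036,-0.03,0.012,0,0],[0.036,-0.08,0.031,0,0.01],[0.036,-0.13,0.05,0,0.02],[0.036,-0.18,0.07,0,0.03],[0.036,-0.23,0.09,0,0.042],[0.036,-0.28,0.11,0,0.042],[0.036,-0.32,0.125,0,0.042],[0.036,-0.347,0.135,0,0.042],[0.036,-0.347,0.135,0,0.042],[0.036,-0.347,0.135,0,0.042],[0.036,-0.347,0.135,0,0.042]]' 40; python3 -c "
from h import *
snap('top','t2')
delta(cr(.0056,.001,.044),85.55)"
```

```text
time_s: 8.65
ee_pos: [0.5737, -0.232, 0.1616]
eef_rot: [0.734, 0.679, -0.0, -0.001]
contact_force: [-0.5, 0.1, -1.6]
opening: 0.499
grip_force: 41.1
tool delta [-0.0014 -0.0008  0.118 ] ang now 85.61 turn 0.0010 grip 41.1 op 0.0429 F [-0.1  0.2 -1.9] t 8.7
```

```bash
python3 -m handwheel '[[0.036,-0.001,-0.001,0.03,0],[0.036,-0.001,-0.001,0.06,0],[0.036,-0.001,-0.001,0.085,0],[0.036,-0.001,-0.001,0.1,0],[0.036,-0.001,-0.001,0.108,0],[0.036,-0.001,-0.001,0.108,0],[0.036,-0.001,-0.001,0.108,0]]'; python3 -c "
from h import *
snap('scene','s2')
delta(cr(.0056,.001,.044),85.55)"; python3 -m handwheel '[[0.036,0,0,0.002,0],[0.036,0,0,0.004,0],[0.036,0,0,0.005,0],[0.036,0,0,0.005,0]]'
```

```text
time_s: 9.57
ee_pos: [0.5738, -0.2345, 0.0557]
eef_rot: [0.734, 0.679, 0.0, 0.001]
contact_force: [-0.2, -0.1, -1.7]
opening: 0.503
grip_force: 41.1
tool delta [ 0.0012 -0.001   0.0117] ang now 85.53 turn -0.0004 grip 41.1 op 0.0425 F [-0.4  0.  -0.9] t 9.62
time_s: 10.12
ee_pos: [0.5729, -0.2341, 0.0491]
eef_rot: [0.734, 0.679, -0.0, -0.0]
contact_force: [-0.5, 0.1, -0.5]
opening: 0.503
grip_force: 41.1
```

```bash
for i in 1; do python3 -m handwheel '[[0.036,0,0,0.001,0],[0.036,0,0,0.002,0],[0.036,0,0,0.002,0]]'|sed -n '2p;4p'; python3 -m handwheel '[[0.036,0,0,0.001,0],[0.036,0,0,0.002,0],[0.036,0,0,0.002,0]]'|sed -n '2p;4p';python3 -m handwheel '[[0.036,0,0,0.001,0],[0.036,0,0,0.001,0]]'|sed -n '2p;4p'; done
```

```text
ee_pos: [0.5729, -0.2342, 0.0471]
contact_force: [0.2, 0.2, -1.3]
ee_pos: [0.5729, -0.2341, 0.0451]
contact_force: [0.9, 0.7, -1.6]
ee_pos: [0.5729, -0.2341, 0.0442]
contact_force: [0.5, -0.3, -2.2]
```

```bash
python3 -m handwheel '[[0.036,0,0,0.0005,0],[0.036,0,0,0.001,0],[0.036,0,0,0.001,0]]'|sed -n '2p;4p'; python3 -m handwheel '[[0.036,0,0,0.0005,0],[0.036,0,0,0.001,0],[0.036,0,0,0.001,0]]'|sed -n '2p;4p'
```

```text
ee_pos: [0.5731, -0.2342, 0.0435]
contact_force: [-0.1, -0.1, -1.0]
ee_pos: [0.5732, -0.2342, 0.0434]
contact_force: [-2.3, 1.5, 5.0]
```

```bash
python3 -m handwheel '[[0.043,0,-0.0005,0,0],[0.046,0,-0.0005,0,0],[0.05,0,-0.0005,0,0],[0.06,0,-0.0005,0,0],[0.085,0,-0.0005,0,0],[0.085,0,-0.0005,0,0],[0.085,0,-0.0005,0,0]]' 20; python3 -m handwheel '[[0.085,0,0,-0.01,0],[0.085,0,0,-0.04,0],[0.085,0,0,-0.09,0],[0.085,0,0,-0.14,0],[0.085,0,0,-0.19,0],[0.085,0.04,0,-0.22,0],[0.085,0.08,0,-0.22,0],[0.085,0.08,0,-0.22,0],[0.085,0.08,0,-0.22,0]]'
python3 - <<'E'
from h import *
snap('wrist','b1')
a=cv2.imread('pics/b1.png');b=cv2.imread('pics/b1.png')[90:330,200:360];cv2.imwrite('pics/b1c.png',cv2.resize(b,None,fx=2.5,fy=2.5,interpolation=2))
E
```

```text
time_s: 12.75
ee_pos: [0.5725, -0.2341, 0.0423]
eef_rot: [0.734, 0.679, 0.0, 0.0]
contact_force: [-0.1, 0.4, 0.1]
opening: 0.995
grip_force: 0.0
time_s: 13.88
ee_pos: [0.5786, -0.1546, 0.2626]
eef_rot: [0.734, 0.679, -0.0, 0.0]
contact_force: [-0.3, -0.1, -0.6]
opening: 0.999
grip_force: 0.0
```

View pics/b1.png

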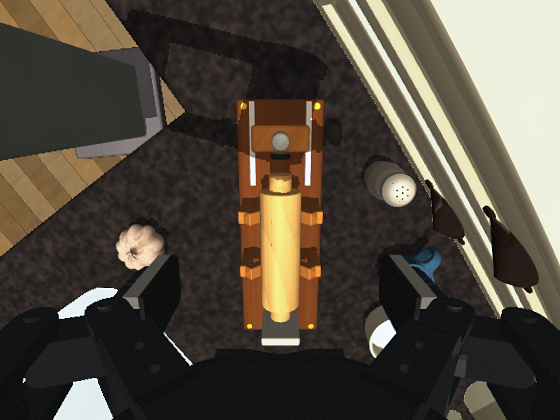

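The pin lies straight in both rests: tail stub end at (280,175), barrel from rows 187–312, stop face at row ~338, post at (281,141). I'll check its position and height, then work out the move to the post.

Run:
```python
from h import *
np.set_printoptions(precision=4,suppress=True)
c=load('b1');C=lambda P:np.array([(P[:2]-O)@U,(P[:2]-O)@N,P[2]])*1e3
im=cv2.imread('pics/b1.png');h=cv2.cvtColor(im,cv2.COLOR_BGR2HSV);m=cv2.inRange(h,(12,60,150),(32,200,255))
K=c[0]
for y in (192,200,230,250,290,300,308):
    xs=np.nonzero(m[y,250:310])[0]+250
    A=plane(c,(xs.min()-.5,y),.062);B=plane(c,(xs.max()+.5,y),.062);print(y,xs.min(),xs.max(),C((A+B)/2),np.linalg.norm(A-B)*1e3)
print('barrel tail top edge',C(plane(c,(280,188),.084)))
g=cv2.cvtColor(im,cv2.COLOR_BGR2GRAY);_,_,v=cv2.split(h)
print('col279',h[166:195,279].tolist())
n,_,st,ce=cv2.connectedComponentsWithStats(cv2.inRange(h,(0,0,120),(180,70,255)))
for i in range(1,n):
    if 40<st[i,4]<400 and 265<ce[i][0]<300: print('wht',ce[i],st[i],C(plane(c,ce[i],.118)))
delta(cr(-.119,.001,.086),85.55); delta(cr(-.119,.001,.15),85.55)
```

```text
192 278 286 [-61.8096   2.0219  62.    ] 9.375823773291314
200 261 300 [-53.2195   0.4598  62.    ] 41.939145626059734
230 261 299 [-19.9936  -0.0767  62.    ] 41.89867918898024
250 261 299 [ 3.1112 -0.0847 62.    ] 42.62291587655836
290 262 298 [51.9411 -0.1007 62.    ] 41.943336934761554
300 262 298 [64.7569 -0.1046 62.    ] 42.35063746358475
308 265 295 [75.1937 -0.1079 62.    ] 35.76179072405695
barrel tail top edge [-70.7708  -0.0981  84.    ]
col279 [[12, 177, 75], [12, 193, 74], [12, 194, 75], [11, 184, 75], [10, 180, 75], [11, 187, 75], [14, 158, 84], [17, 148, 93], [16, 150, 90], [15, 146, 103], [16, 153, 142], [16, 154, 167], [16, 159, 167], [18, 148, 184], [24, 130, 233], [28, 114, 247], [28, 111, 245], [28, 111, 245], [28, 112, 245], [27, 116, 245], [26, 120, 246], [26, 122, 245], [26, 123, 245], [25, 124, 245], [27, 119, 247], [26, 126, 242], [15, 158, 155], [15, 154, 106], [16, 154, 96]]
wht [280.2443 141.3529] [272 133  17  17 221] [-118.0723    0.0643  118.    ]
wht [280.0033 341.4671] [261 338  39   8 304] [ 78.3359  -0.2048 118.    ]
tool delta [0.0461 0.0005 0.1762] ang now 85.50 turn -0.0009 grip 0.0 op 0.0849 F [ 0.6  0.6 -0.1] t 13.93
tool delta [0.0461 0.0004 0.1122] ang now 85.50 turn -0.0009 grip 0.0 op 0.0849 F [ 0.6  0.6 -0.1] t 13.93
```

```bash
python3 -m handwheel '[[0.085,0.03,0.001,0.01,0],[0.085,0.046,0.001,0.06,0],[0.085,0.046,0.001,0.11,0],[0.085,0.046,0.001,0.15,0],[0.085,0.046,0.001,0.174,0],[0.085,0.046,0.001,0.175,0],[0.085,0.046,0.001,0.175,0]]'; python3 -m handwheel '[[0.05,0,0,0,0],[0.03,0,0,0,0],[0.02,0,0,0,0],[0.01,0,0,0,0],[0.01,0,0,0,0],[0.01,0,0,0,0],[0.01,0,0,0,0],[0.01,0,0,0,0]]' 50; python3 -c "
from h import *
delta(cr(-.08025,.001,.086),85.55)"
```

```text
time_s: 14.8
ee_pos: [0.5839, -0.1095, 0.0883]
eef_rot: [0.734, 0.679, 0.0, 0.001]
contact_force: [-0.0, -0.7, 1.4]
opening: 0.995
grip_force: 0.0
time_s: 15.8
ee_pos: [0.583, -0.1086, 0.0878]
eef_rot: [0.734, 0.679, -0.0, -0.0]
contact_force: [-3.7, 1.5, 5.1]
opening: 0.173
grip_force: 49.1
tool delta [-0.0394 -0.0004  0.0018] ang now 85.53 turn -0.0003 grip 49.1 op 0.0148 F [-3.7  1.5  5.1] t 15.8
```

```bash
cat > f.py <<'E'
from h import *
s=telemetry.read_state();F=np.array(s['contact_force']);p=np.array(s['ee_pos'])[:2]
print('x %.2f mm lat %.2f  Fpush %.2f  F %s grip %.1f t %.2f'%((p-O)@U*1e3,(p-O)@N*1e3,-(F[:2]@U),np.round(F,1),s['grip_force'],s['time_s']))
E
python3 -m handwheel '[[0.01,-0.002,0,0,0],[0.01,-0.004,0,0,0],[0.01,-0.006,0,0,0],[0.01,-0.008,0,0,0],[0.01,-0.01,0,0,0]]' 50 >/dev/null; python3 f.py
python3 -m handwheel '[[0.01,-0.002,0,0,0],[0.01,-0.004,0,0,0],[0.01,-0.006,0,0,0],[0.01,-0.008,0,0,0],[0.01,-0.01,0,0,0]]' >/dev/null; python3 f.py
python3 -m handwheel '[[0.01,-0.002,0,0,0],[0.01,-0.004,0,0,0],[0.01,-0.006,0,0,0]]' >/dev/null; python3 f.py
```

```text
x -113.43 mm lat 1.38  Fpush 9.23  F [-3.5  9.5  6.2] grip 49.4 t 16.43
x -103.48 mm lat 1.40  Fpush 9.07  F [-3.6  9.4  6.2] grip 49.4 t 17.05
x -98.12 mm lat 1.38  Fpush 10.36  F [-3.8 10.7  6.8] grip 49.4 t 17.43
```

```bash
python3 -m handwheel '[[0.01,-0.0015,0,0,0],[0.01,-0.003,0,0,0],[0.01,-0.0045,0,0,0],[0.01,-0.006,0,0,0]]' >/dev/null; python3 f.py
python3 -m handwheel '[[0.01,-0.001,0,0,0],[0.01,-0.002,0,0,0],[0.01,-0.003,0,0,0]]' >/dev/null; python3 f.py
python3 -m handwheel '[[0.01,-0.001,0,0,0],[0.01,-0.002,0,0,0]]' >/dev/null; python3 f.py
python3 - <<'E'
from h import *
snap('top','t3');snap('scene','s3')
E
```

```text
x -92.17 mm lat 1.39  Fpush 10.55  F [-3.2 10.8  6.8] grip 49.4 t 17.93
x -89.19 mm lat 1.40  Fpush 10.88  F [-4.2 11.2  7. ] grip 49.4 t 18.30
x -87.20 mm lat 1.40  Fpush 11.51  F [-4.1 11.9  6.5] grip 49.4 t 18.55
```

```bash
python3 -m handwheel '[[0.01,-0.0005,0,0,0],[0.01,-0.0005,0,0,0]]' >/dev/null; python3 f.py
python3 -m handwheel '[[0.01,-0.0005,0,0,0],[0.01,-0.0005,0,0,0]]' >/dev/null; python3 f.py
python3 -m handwheel '[[0.01,-0.0005,0,0,0],[0.01,-0.0005,0,0,0]]' >/dev/null; python3 f.py
python3 -m handwheel '[[0.01,-0.0005,0,0,0],[0.01,-0.0005,0,0,0]]' >/dev/null; python3 f.py
```

```text
x -86.58 mm lat 1.40  Fpush 11.13  F [-4.5 11.5  7.5] grip 49.4 t 18.90
x -86.12 mm lat 1.38  Fpush 10.16  F [-3.3 10.4  7.8] grip 49.4 t 19.15
x -85.62 mm lat 1.39  Fpush 10.84  F [-3.8 11.2  6.7] grip 49.4 t 19.40
x -85.11 mm lat 1.39  Fpush 10.01  F [-4.3 10.4  8. ] grip 49.4 t 19.65
```

```bash
python3 -m handwheel '[[0.01,-0.0005,0,0,0],[0.01,-0.001,0,0,0],[0.01,-0.001,0,0,0]]' >/dev/null; python3 f.py
python3 -m handwheel '[[0.01,-0.0005,0,0,0],[0.01,-0.0005,0,0,0]]' >/dev/null; python3 f.py
python3 -m handwheel '[[0.01,-0.0005,0,0,0],[0.01,-0.0005,0,0,0]]' >/dev/null; python3 f.py
python3 -m handwheel '[[0.01,-0.0005,0,0,0],[0.01,-0.0005,0,0,0]]' >/dev/null; python3 f.py
```

```text
x -84.24 mm lat 1.40  Fpush 11.16  F [-3.4 11.4  7. ] grip 49.4 t 20.02
x -83.98 mm lat 1.39  Fpush 12.10  F [-3.3 12.4  6.7] grip 49.4 t 20.27
x -83.64 mm lat 1.41  Fpush 12.54  F [-3.1 12.8  7.1] grip 49.4 t 20.52
x -83.35 mm lat 1.39  Fpush 13.13  F [-3.6 13.4  7.3] grip 49.4 t 20.77
```

```bash
python3 -m handwheel '[[0.01,-0.0005,0,0,0],[0.01,-0.0005,0,0,0]]' >/dev/null; python3 f.py
python3 -m handwheel '[[0.01,0,0,0,0]]' >/dev/null; python3 f.py
python3 -m handwheel '[[0.01,-0.0005,0,0,0],[0.01,-0.0005,0,0,0]]' >/dev/null; python3 f.py
python3 -m handwheel '[[0.01,0,0,0,0]]' >/dev/null; python3 f.py
python3 -m handwheel '[[0.01,0,0,0,0]]' >/dev/null; python3 f.py
```

```text
x -83.06 mm lat 1.40  Fpush 11.91  F [-3.1 12.2  6.8] grip 49.4 t 21.02
x -83.04 mm lat 1.38  Fpush 12.72  F [-3.6 13.   7.2] grip 49.5 t 21.15
x -82.74 mm lat 1.39  Fpush 13.21  F [-3.9 13.6  8.1] grip 49.5 t 21.40
x -82.74 mm lat 1.39  Fpush 13.20  F [-3.6 13.5  6.8] grip 49.5 t 21.52
x -82.74 mm lat 1.41  Fpush 13.39  F [-4.3 13.8  7.3] grip 49.5 t 21.65
```

```bash
python3 -m handwheel '[[0.01,-0.0005,0,0,0],[0.01,-0.001,0,0,0],[0.01,-0.001,0,0,0]]' >/dev/null; python3 f.py
python3 -m handwheel '[[0.01,0,0,0,0]]' >/dev/null; python3 f.py
python3 -m handwheel '[[0.01,-0.0005,0,0,0],[0.01,-0.0005,0,0,0]]' >/dev/null; python3 f.py
python3 -m handwheel '[[0.01,0,0,0,0]]' >/dev/null; python3 f.py
```

```text
x -82.14 mm lat 1.39  Fpush 15.27  F [-3.5 15.6  8.6] grip 49.5 t 22.02
x -82.13 mm lat 1.41  Fpush 14.45  F [-3.1 14.7  7.6] grip 49.5 t 22.15
x -81.83 mm lat 1.39  Fpush 14.63  F [-4.1 15.   7.9] grip 49.5 t 22.40
x -81.81 mm lat 1.40  Fpush 15.01  F [-3.  15.3  8.4] grip 49.5 t 22.52
```

```bash
python3 -m handwheel '[[0.01,0.001,0,0,0],[0.01,0.002,0,0,0],[0.01,0.002,0,0,0]]' >/dev/null; python3 f.py
python3 -m handwheel '[[0.01,0.001,0,0,0],[0.01,0.001,0,0,0]]' >/dev/null; python3 f.py
```

```text
x -81.85 mm lat 1.40  Fpush 10.80  F [-3.  11.1  7.3] grip 49.4 t 22.90
x -81.88 mm lat 1.39  Fpush 7.89  F [-3.2  8.2  6.1] grip 49.4 t 23.15
```

```bash
python3 -m handwheel '[[0.01,0.001,0,0,0],[0.015,0.001,0,0,0],[0.018,0.001,0,0,0],[0.025,0.001,0,0,0],[0.05,0.001,0,0,0],[0.085,0.001,0,0,0],[0.085,0.001,0,0,0],[0.085,0.001,0,0,0]]' 20 >/dev/null; python3 f.py
python3 -m handwheel '[[0.085,0,0,-0.01,0],[0.085,0,0,-0.04,0],[0.085,0,0,-0.09,0],[0.085,0,0,-0.14,0],[0.085,0,0,-0.17,0],[0.085,0.03,0,-0.18,0],[0.085,0.06,0,-0.18,0],[0.085,0.06,0,-0.18,0],[0.085,0.06,0,-0.18,0]]'|sed -n '2p;4p'
python3 - <<'E'
from h import *
np.set_printoptions(precision=4,suppress=True)
im,c=snap('wrist','e1');C=lambda P:np.array([(P[:2]-O)@U,(P[:2]-O)@N,P[2]])*1e3
h=cv2.cvtColor(im,cv2.COLOR_RGB2HSV)
n,_,st,ce=cv2.connectedComponentsWithStats(cv2.inRange(h,(0,0,120),(180,70,255)))
for i in range(1,n):
    P=C(plane(c,ce[i],.118))
    if 40<st[i,4]<600 and abs(P[1])<15: print('wht',ce[i],st[i],P,C(plane(c,ce[i],.078)))
a=cv2.cvtColor(im,cv2.COLOR_RGB2BGR);b=cv2.resize(a[150:340,210:350],None,fx=3,fy=3,interpolation=2)
o=np.zeros((600,800,3),'u1');o[:b.shape[0],:b.shape[1]]=b;d=cv2.resize(a,(370,278));o[:278,425:795]=d;snap('top','t4');t=cv2.imread('pics/t4.png')[130:310,180:420];o[300:570,430:790]=cv2.resize(t,(360,270),interpolation=2);cv2.imwrite('pics/e1c.png',o)
E
```

```text
x -79.53 mm lat 1.76  Fpush 0.02  F [ 0.3 -0.   0.8] grip 0.0 t 24.15
ee_pos: [0.5848, -0.0891, 0.2677]
contact_force: [-0.6, 0.2, 0.6]
wht [278.883  252.7128] [271 246  16  15 188] [-81.1797  -0.0769 118.    ] [-64.1783  -0.1473  78.    ]
```

View pics/e1c.png

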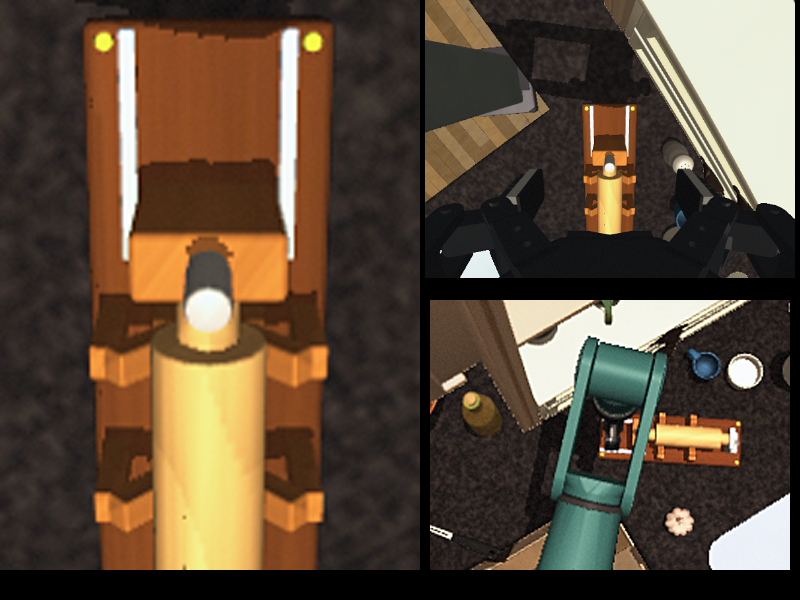

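The last view shows the pin bedded in both rests and up against the stop, with the tailstock against its other end. The post measured at −81.2 mm, which agrees with the hand's −81.9 mm at 14.8 N push (9.15 N friction plus about 5.6 N on the pad). The hand is clear and the other things haven't moved.

```bash
python3 -c "
from bench import arm
print(arm.close_job())"
```

```text
the job is handed in; nothing more can be done
None
```

I handed the job in with the pin bedded in both rests and clamped between the end stop and the tailstock; the pad is about three quarters pressed in, judged from the push force, the hand is clear, and it took about 26 s.

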